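Snap the long tub shut in the prop workshop

TASK

Two plastic tubs of modelling plaster stand on the workshop bench, each with its clip-down lid only laid on top. Close the long, rectangular tub: press its lid down evenly until it has clicked home under the clips at both ends and sits fully down on the rim, then let go. The small square tub is still in use: leave its lid lying loose as it is.

Things in the scene. Friction and masses are not known exactly. Their poses are not given: they have to be found in the camera images.
- long_tub: The long white plastic tub to close: 180 mm long (own x), 110 mm wide (y), rim 90 mm above the bench; heavy, does not move. Origin: centre of its underside. At the middle of each short end stands a grey spring clip, 50 mm wide, from 91 mm off the tub's centre, top 104 mm above the bench: press the lid, not the clips. Lid: grey plate 190 x 114 x 4 mm, its plug already in the mouth.
- lid_end_a (a point): Centre of the top of the raised press pad (34 x 44 mm, 3 mm high, grey) at one end of the long tub's lid, 65 mm from the lid's centre towards the tub's +x end. It is 106 mm above the bench while the lid lies loose on the clips, 97 mm when that end has clicked home. Pressing straight down on it with up to about 12 N snaps that end past its clip; it then stays down.
- lid_end_b (a point): The same for the other press pad, 65 mm from the lid's centre towards the tub's -x end.
- square_tub_lid_top (a point): Centre of the top face of the other lid, on the small square tub (110 x 110 mm, rim 90 mm above the bench; same plastic, same clips). The lid is 120 x 114 mm and lies loose, its top face about 103 mm above the bench; it must stay so.
Things that resemble listed ones, but are neither listed nor needed, are in the scene too. What is shaped like the part that bears lid_end_a but brown is not meant.

How it is judged:
By the outcome, as a careful person would: the job done as asked, in the order asked, and still so for the second after the job is handed in, with the robot touching nothing.
It also fails if it takes over 35 s, if anything falls off the work surface, if the arm or the gripper's body presses on something with over 40 N, if the wrist force passes 120 N, or if a joint passes its speed limit or range.

ROBOT

A 6-joint arm with a two-finger parallel gripper is mounted at the origin on the work surface. World frame = base frame: x ahead of the robot, y to its left, z up, the work surface at z = 0. Lengths are in m, angles in rad, forces in N, time in s.
With the tool pointing down it reaches from about 0.425 to 0.95 m from the base axis. Payload 14.7 kg.
Tool frame: the origin (TCP) lies midway between the tips of the shut fingers; the grasp point (between the pads) lies 19 mm behind it (env.grip_depth is the distance from the TCP to the grasp point, in m); z points along the fingers, x is the direction in which the jaws open and shut, and the axes are right-handed (so a half turn about z gives the same grasp; the last joint's range is limited). The gripper opens to 85 mm and grips with 20 to 120 N. Pads are 22 mm wide; open, the fingers measure 114 mm over their backs; the gripper's body (76 mm by 85 mm) begins 54 mm behind the grasp point. The pads swing forward as they close: fully open they stand 13 mm farther back than shut.
Start: joints at [-1.256, 0.48, 1.596, -0, 1.065, -0.047], TCP at [0.23, -0.608, 0.198] pointing down, gripper open.
Joint ranges: [-2.75, 2.75], [-0.82, 2.05], [0.23, 2.67], [-1.56, 4.7], [0.09, 2.69], [-2.92, 2.92]. Speed limits (rad/s): [1.89, 1.89, 2.39, 3.01, 3.01, 3.01].

INTERFACE

Orientations are given as [roll, pitch, yaw] about the fixed x, y, z axes, in that order (R = Rz(yaw) Ry(pitch) Rx(roll)).
In Python, from bench import sensors, optics, ticket, env gives the robot as it stands.
- The arm moves only by the tool move_arm, never from a script. Its argument "deltas" is a list of rows, each an object with "dp": the shift along the tool's x, y, z in m, a list of three; "rotation": the turn, a rotation vector about the tool's x, y, z in degrees, a list of three; "grip": the closure in counts, from 0 (fully open) to 255 (shut). A call has exactly 5 rows; each row shifts and turns the commanded pose from where the row before left it, along the tool's axes as they then stand; what a row does not reach is not made up. A row lasts 1/10 s, in which the tool goes at most 50 mm and 8.59 degrees, less where a joint would pass 70% of its speed; a pose out of reach is approached as far as the arm can. A call with a gripper value outside its range is refused whole. The fingers move at their own pace and stop on an object; the grip force is fixed at half the most. Time passes only in rows, so rows that do not move let the fingers close, or fill a call up. It gives the time, the measured TCP pose, the force and the opening at its end, in the units of the state.
- sensors.state(): the state, without advancing time (a new reading comes with each control period).
- optics.grab_frame(name): name is "side" or "top"; returns a dict with "pixels" (420x560x3 uint8, red, green, blue), "range_z" (420x560 float32, m along the optical axis (not along the pixel's ray), 0 where there is no reading), "camera_matrix" (3x3 intrinsics, pixels), "R" (3x3) and "t" (3): a world point X has camera coordinates R X + t. Camera axes: x right, y down, z forward; pixel columns grow to the right and rows downward; lengths in m; the calibration is good to about 2 mm. A picture is of the moment at which its call begins.
- ticket.sign_off(): hands the job in, once; it reports no verdict.
Trained networks look in a picture, given as the dict that the camera call returned (one of the last four; its "shot" number tells which), for a name from the list of things; names that differ only in an ending like _2 or _b are one class to them, and where a whole thing is asked for, a point or a joint stands for the part that bears it (a point fixed in the world has none). Each returns a list of dicts, best first, with "conf" (0 to 1); they miss things now and then, are a little off and sometimes report something else, mostly with a low value. They report only what shows in the picture. A call takes as long as a camera call. They do not tell look-alikes from the thing itself.
- optics.regions_of(name, picture): "pixels" (420x560 bool, what is visible of it) and "bbox" ([left, top, right, bottom] in pixels, round what is visible of it).
- optics.spot_point(name, picture): "position" ([column, row] in pixels: a listed point, or the origin of a listed thing).
The state is a dict: "time": time; "joint_pos": joint angles; "dq": joint speeds; "tau": joint torques, N m; "ee_pos": TCP position; "eef_rot": TCP orientation; "ft_force": force on the tool from outside, world axes, zero at the start; "ft_torque": the same for the moment, N m; "finger_gap": opening from 0.0 (shut) to 1.0 (fully open).
Only numpy, scipy, OpenCV 4.12 (cv2) and the standard library are available. Lean on these libraries where they do the work, as an engineer would, in place of code of your own. Each camera call takes 0.05 s, during which the arm holds its last target.

## Working session

There is one attempt and no reset: what is moved stays moved. The work goes in short steps, Python scripts to look and compute and a tool call to move; the robot and the scene stay as the last step left them, time stands still between calls to the robot, and variables do not carry over. Pictures are saved under pics/ and viewed, and the job is handed in when it is done.

Besides the shell and the picture viewer there is one more tool, called as name(argument=value, ...), one argument or row to a line, values as JSON. move_arm: Moves the arm, as the interface text tells. Its arguments: {"type":"object","properties":{"deltas":{"type":"array"}},"required":["deltas"]}

```bash
mkdir -p pics; ls
cat > h.py <<'E'
from bench import sensors, optics, ticket, env
import numpy as np, cv2
def save(n,img,s=1): cv2.imwrite('pics/'+n,cv2.cvtColor(cv2.resize(img,None,fx=s,fy=s),cv2.COLOR_RGB2BGR))
def back(f,uv,z=None):
    K,R,t=f['camera_matrix'],np.array(f['R']),np.array(f['t'])
    u,v=uv; d=f['range_z'][int(round(v)),int(round(u))] if z is None else z
    return R.T@(d*np.linalg.solve(K,[u,v,1.])-t)
def backplane(f,uv,h):
    K,R,t=f['camera_matrix'],np.array(f['R']),np.array(f['t'])
    c=-R.T@t; r=R.T@np.linalg.solve(K,[uv[0],uv[1],1.]); return c+r*(h-c[2])/r[2]
E
python3 - <<'E'
from h import *
for n in ('side','top'):
    f=optics.grab_frame(n); save(n+'0.png',f['pixels'],1.4)
    for k in ('long_tub','lid_end_a','square_tub_lid_top'):
        for d in optics.spot_point(k,f): print(n,k,round(d['conf'],2),np.round(d['position'],1),np.round(back(f,d['position']),3))
print(sensors.state())
E
```

```text
pics
side long_tub 0.77 [248.3 237. ] [ 0.512 -0.063  0.072]
side lid_end_a 0.98 [253.6 221. ] [ 0.507 -0.09   0.105]
side lid_end_a 0.93 [277.4 187.6] [ 0.583 -0.432  0.018]
side lid_end_a 0.84 [245.4 197.2] [ 0.583 -0.202  0.102]
side lid_end_a 0.84 [352.7 175.7] [0.208 0.13  0.384]
side lid_end_a 0.7 [347.2 246.4] [ 0.285 -0.183  0.02 ]
side lid_end_a 0.66 [310.3 200.4] [ 0.455 -0.382  0.021]
side lid_end_a 0.64 [348.5 212.4] [0.208 0.144 0.319]
side lid_end_a 0.58 [309.5 260.7] [ 0.357 -0.09   0.019]
side lid_end_a 0.56 [338.3 154.8] [ 0.481 -0.777  0.002]
side lid_end_a 0.55 [237.2 182. ] [ 0.718 -0.415  0.023]
side lid_end_a 0.38 [203.5 280.7] [0.508 0.167 0.103]
side square_tub_lid_top 0.6 [202.4 283.3] [0.507 0.174 0.102]
top long_tub 0.87 [245.8 185.7] [ 0.54  -0.163  0.098]
top lid_end_a 0.86 [398.2 241.8] [ 0.386 -0.603  0.025]
top lid_end_a 0.85 [336.2 177.4] [ 0.581 -0.429  0.02 ]
top lid_end_a 0.83 [324.  219.7] [ 0.454 -0.39   0.018]
top lid_end_a 0.79 [224.7 190.7] [ 0.525 -0.104  0.102]
top lid_end_a 0.73 [318.4 262.8] [ 0.328 -0.37   0.016]
top lid_end_a 0.67 [327.4
[... 155 characters left out ...]
ub_lid_top 0.78 [118.4 200.2] [0.501 0.192 0.101]
{'time': 0.4, 'joint_pos': array([-1.25558245e+00,  4.80297813e-01,  1.59637382e+00,  1.60873777e-08,
        1.06509754e+00, -4.66298427e-02]), 'dq': array([ 0.00022116, -0.00207999, -0.00037276,  0.00074923, -0.00109209,
        0.00126054]), 'tau': array([-1.77550646e-03, -9.49574232e+01, -4.30146718e+01, -2.16368680e-04,
        4.55571717e-03, -6.69343672e-05]), 'ee_pos': array([ 0.23008085, -0.60784753,  0.19790549]), 'eef_rot': array([-3.14158441e+00,  1.76327078e-04, -1.20895261e+00]), 'ft_force': array([1.18177082, 0.22854207, 0.04619888]), 'ft_torque': array([-0.04409416,  0.03141475, -0.01090624]), 'finger_gap': 1.0031819602212542}
```

View pics/side0.png

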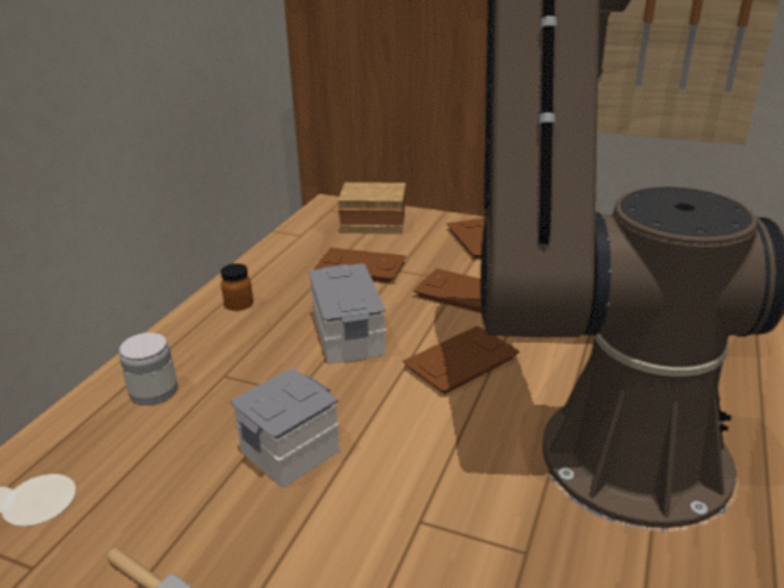

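View pics/top0.png

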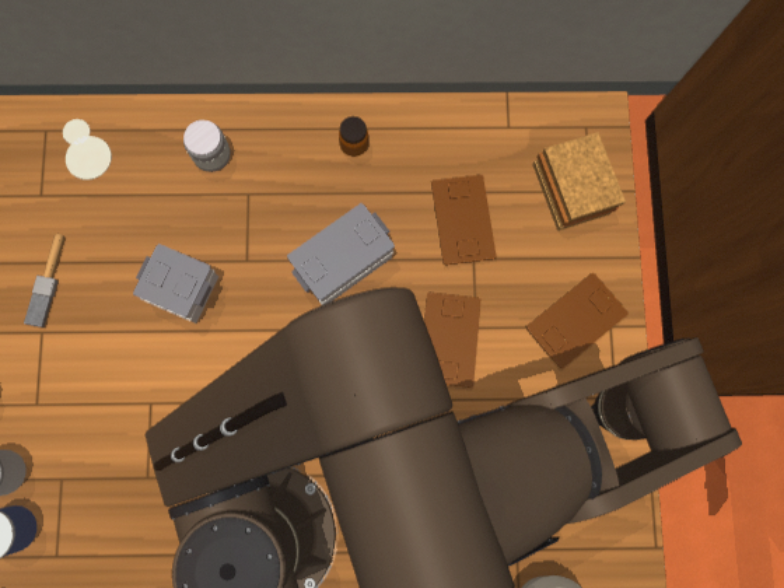

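The top view shows the long grey tub at about (244,181), with pads at (225,191) and (259,168). The square tub is at (126,202). Brown look-alike lids lie on the bench at about (331,157), (322,242) and (412,227). Only the long grey lid at 0.10 m height fits the description. I'll confirm it in a crop and measure.

Run:
```python
from h import *
out=[]
for n,pts in (('side',((253.6,221),(245.4,197.2))),('top',((224.7,190.7),(258.6,168.2)))):
    f=optics.grab_frame(n)
    for d in optics.regions_of('long_tub',f)[:2]:
        m=d['pixels']; vs,us=np.nonzero(m&(f['range_z']>0))
        P=np.array([back(f,(u,v)) for u,v in zip(us,vs)])
        T=P[(P[:,2]>.094)&(P[:,2]<.112)]
        r=cv2.minAreaRect((T[:,:2]*1000).astype(np.float32))
        print(n,'conf',d['conf'],d['bbox'],len(T),'rect mm',r,'z',np.percentile(T[:,2],[5,50,95]).round(4))
    for p in pts: print(' pad',backplane(f,p,.106).round(4), back(f,p).round(4))
    b=[int(x) for x in d['bbox']]
    c=f['pixels'][130:270,190:330] if n=='side' else f['pixels'][130:230,190:310]
    c=f['pixels'][170:270,200:320] if n=='side' else c
    out.append(cv2.resize(c,(390,325),interpolation=cv2.INTER_CUBIC))
save('crop1.png',np.hstack(out))
```

```text
side conf 0.79 [222.7, 204.9, 271.3, 260.0] 83 rect mm ((501.03814697265625, -72.68003845214844), (50.142276763916016, 13.161426544189453), 35.569664001464844) z [0.0957 0.0992 0.1032]
 pad [ 0.5065 -0.0881  0.106 ] [ 0.51   -0.0952  0.1012]
 pad [ 0.5796 -0.1946  0.106 ] [ 0.5821 -0.1995  0.103 ]
top conf 0.92 [208.2, 152.8, 281.5, 216.0] 131 rect mm ((545.772216796875, -165.22386169433594), (82.6008071899414, 210.30857849121094), 35.14372634887695) z [0.0961 0.1005 0.1084]
 pad [ 0.5244 -0.1041  0.106 ] [ 0.5239 -0.1043  0.1083]
 pad [ 0.5885 -0.1993  0.106 ] [ 0.5883 -0.1993  0.1071]
```

View pics/crop1.png

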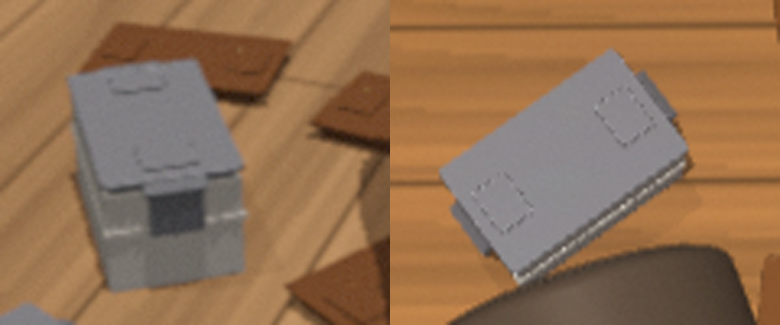

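The crop confirms it: a long grey lid with two pads, top-view pads at about (224.5,192.8) and (262,166), and grey clips at both ends. I'll refine using the lid's mask.

Run:
```python
from h import *
for n,c in (('side',(250,209)),('top',(243,181))):
    f=optics.grab_frame(n)
    for d in optics.regions_of('lid_end_a',f):
        m=d['pixels']
        if not m[c[1]-6:c[1]+6,c[0]-6:c[0]+6].any(): continue
        vs,us=np.nonzero(m)
        Q=np.array([backplane(f,(u,v),.103)[:2] for u,v in zip(us,vs)])*1000
        r=cv2.minAreaRect(Q.astype(np.float32)); B=cv2.boxPoints(r)
        z=[back(f,(u,v))[2] for u,v in zip(us,vs)]
        print(n,d['conf'],d['bbox'],len(Q),r,Q.mean(0),'z',np.percentile(z,[10,50,90]))
    # manual corners
    if n=='top':
        C=[(440,178),(614,50),(688,155),(516,278)]
        W=np.array([backplane(f,(190+(x-390)/3.25,130+y/3.25),.103)[:2] for x,y in C]); 
    else:
        C=[(70,75),(196,60),(243,168),(106,188)]
        W=np.array([backplane(f,(200+x/3.25,170+y/3.25),.103)[:2] for x,y in C])
    print(W.round(3).tolist(),W.mean(0), [np.linalg.norm(W[i]-W[i-1]).round(3) for i in range(4)])
```

```text
side 0.65 [221.1, 191.6, 274.2, 228.0] 1573 ((556.2753295898438, -148.84014892578125), (116.43737030029297, 199.48373413085938), 35.62738800048828) [ 555.2426822  -146.35642594] z [0.10062532 0.10265821 0.10526474]
[[0.656, -0.199], [0.564, -0.261], [0.457, -0.108], [0.544, -0.045]] [ 0.55523079 -0.15304693] [np.float64(0.19), np.float64(0.111), np.float64(0.187), np.float64(0.108)]
top 0.93 [203.1, 146.3, 278.2, 215.5] 2731 ((559.365478515625, -154.23553466796875), (118.65288543701172, 191.358642578125), 35.91841506958008) [ 558.66168057 -153.97124697] z [0.09861264 0.10328641 0.10789796]
[[0.543, -0.05], [0.656, -0.201], [0.561, -0.264], [0.454, -0.116]] [ 0.55362322 -0.15752588] [np.float64(0.11), np.float64(0.189), np.float64(0.114), np.float64(0.183)]
```

move_arm(
  deltas=[
    {"dp":[-0.0165,-0.032,0],"rotation":[0,0,0],"grip":255},
    {"dp":[-0.0165,-0.032,0],"rotation":[0,0,0],"grip":255},
    {"dp":[-0.0165,-0.032,0],"rotation":[0,0,0],"grip":255},
    {"dp":[-0.0165,-0.032,0],"rotation":[0,0,0],"grip":255},
    {"dp":[-0.0165,-0.032,0],"rotation":[0,0,0],"grip":255},
  ],
)

```text
time: 1.3
ee_pos: [0.3513, -0.473, 0.1981]
eef_rot: [-3.142, -0.0, -1.209]
ft_force: [0.4, -0.7, 1.2]
finger_gap: 0.14
```

move_arm(
  deltas=[
    {"dp":[-0.0165,-0.032,0],"rotation":[0,0,0],"grip":255},
    {"dp":[-0.0165,-0.032,0],"rotation":[0,0,0],"grip":255},
    {"dp":[-0.0165,-0.032,0],"rotation":[0,0,0],"grip":255},
    {"dp":[-0.0165,-0.032,0],"rotation":[0,0,0],"grip":255},
    {"dp":[-0.0165,-0.032,0],"rotation":[0,0,0],"grip":255},
  ],
)

```text
time: 1.8
ee_pos: [0.4719, -0.3392, 0.1982]
eef_rot: [-3.141, -0.0, -1.209]
ft_force: [0.1, -0.4, 0.6]
finger_gap: 0.002
```

move_arm(
  deltas=[
    {"dp":[-0.0165,-0.032,0],"rotation":[0,0,-5],"grip":255},
    {"dp":[-0.0185,-0.0305,0],"rotation":[0,0,-5],"grip":255},
    {"dp":[-0.021,-0.029,0],"rotation":[0,0,-5],"grip":255},
    {"dp":[-0.0235,-0.027,0],"rotation":[0,0,0],"grip":255},
    {"dp":[-0.0235,-0.027,0],"rotation":[0,0,0],"grip":255},
  ],
)

```text
time: 2.3
ee_pos: [0.5455, -0.1797, 0.198]
eef_rot: [-3.141, -0.0, -0.947]
ft_force: [0.3, 0.7, 0.9]
finger_gap: 0.002
```

Run:
```python
from h import *
out=[]
for n in ('side','top'):
    f=optics.grab_frame(n)
    c=f['pixels'][130:270,200:320] if n=='side' else f['pixels'][100:240,190:310]
    out.append(cv2.resize(c,(390,455),interpolation=cv2.INTER_CUBIC))
save('crop2.png',np.hstack(out)); s=sensors.state(); print(s['ee_pos'],s['eef_rot'],s['ft_force'])
```

```text
[ 0.54571091 -0.17743452  0.1980559 ] [-3.14103054e+00  7.54584389e-04 -9.44347962e-01] [-0.63059501 -0.68774109  0.26488368]
```

View pics/crop2.png

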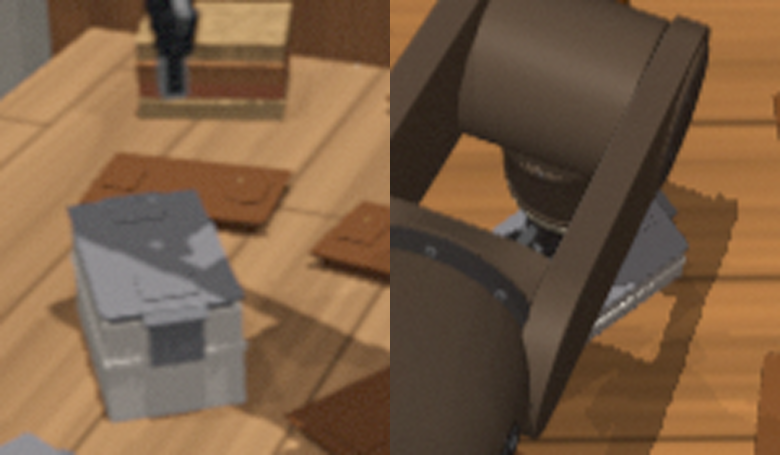

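The side view shows the fingers above the tub, with the lid at (250,205) clear. The tool is now aligned with the tub's long axis, so I'll move over the far pad and descend.

move_arm(
  deltas=[
    {"dp":[0.026,-0.011,0],"rotation":[0,0,0],"grip":255},
    {"dp":[0.0256,-0.011,0.01],"rotation":[0,0,0],"grip":255},
    {"dp":[0,0,0.03],"rotation":[0,0,0],"grip":255},
    {"dp":[0,0,0.03],"rotation":[0,0,0],"grip":255},
    {"dp":[0,0,0.01],"rotation":[0,0,0],"grip":255},
  ],
)

```text
time: 2.9
ee_pos: [0.5914, -0.21, 0.1152]
eef_rot: [3.139, 0.003, -0.947]
ft_force: [0.2, -0.2, 0.6]
finger_gap: 0.001
```

Run:
```python
from h import *
out=[]
for n in ('side','top'):
    f=optics.grab_frame(n)
    c=f['pixels'][130:270,200:320] if n=='side' else f['pixels'][100:240,190:310]
    out.append(cv2.resize(c,(390,455),interpolation=cv2.INTER_CUBIC))
save('crop3.png',np.hstack(out)); s=sensors.state(); print(s['ee_pos'],s['eef_rot'],s['ft_force'])
```

```text
[ 0.59207138 -0.21009612  0.11682793] [ 3.14013593e+00  2.23609714e-03 -9.47457027e-01] [ 0.51333702 -0.10161206  0.61869861]
```

View pics/crop3.png

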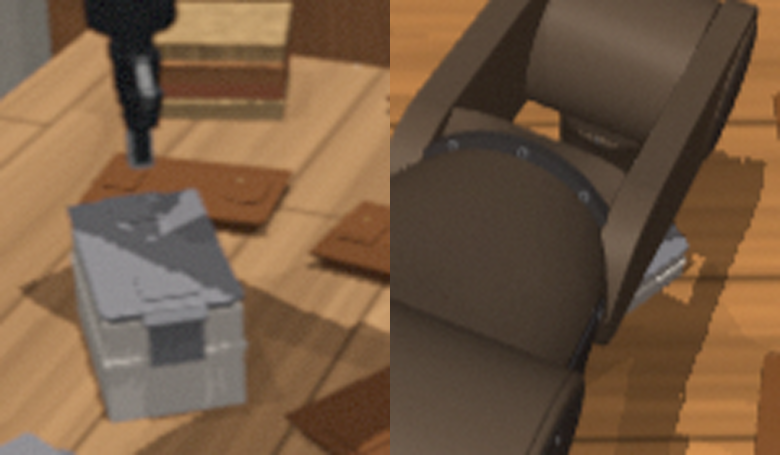

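Run:
```python
from h import *
f=optics.grab_frame('side'); s=sensors.state(); print(s['ee_pos'])
def pr(X): 
    q=f['camera_matrix']@(f['R']@np.array(X)+f['t']); return (q[:2]/q[2]).round(1)
e=s['ee_pos'];print(pr(e), pr([e[0],e[1],.106]),pr([.594,-.206,.106]))
cen=np.array([.592,-.207]); print(pr([.518,-.1,.106]))
for d in optics.spot_point('lid_end_a',f)[:6]: print(d)
save('crop4.png',f['pixels'][165:215,215:275],8)
```

```text
[ 0.59297322 -0.21037092  0.11822441]
[243.2 190. ] [243.5 193.9] [242.4 194.5]
[251.4 217.9]
{'position': [276.6, 187.1], 'conf': 0.93}
{'position': [245.2, 192.4], 'conf': 0.9}
{'position': [233.9, 183.4], 'conf': 0.87}
{'position': [313.7, 198.7], 'conf': 0.83}
{'position': [345.9, 245.4], 'conf': 0.83}
{'position': [339.1, 157.7], 'conf': 0.8}
```

View pics/crop4.png

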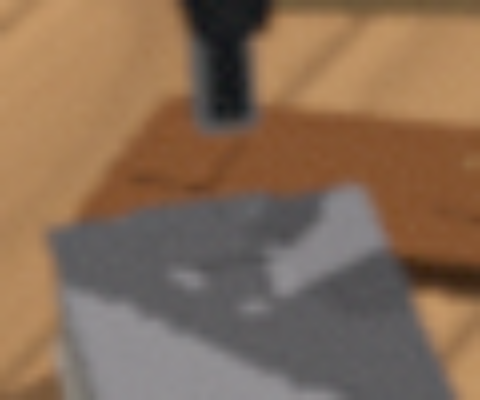

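Run:
```python
from h import *
f=optics.grab_frame('side')
print(-f['R'].T@f['t'])
for v in range(170,200,2):
    print(v,[back(f,(u,v)).round(3).tolist() for u in (241,243,245)])
print(sensors.state()['ee_pos'])
```

```text
[0.02674375 0.89543697 0.77108617]
170 [[0.588, -0.194, 0.188], [0.584, -0.2, 0.185], [0.582, -0.207, 0.183]]
172 [[0.589, -0.196, 0.18], [0.584, -0.198, 0.18], [0.584, -0.21, 0.175]]
174 [[0.591, -0.2, 0.172], [0.587, -0.203, 0.172], [0.585, -0.211, 0.168]]
176 [[0.591, -0.198, 0.167], [0.585, -0.198, 0.168], [0.582, -0.204, 0.166]]
178 [[0.59, -0.196, 0.162], [0.586, -0.201, 0.161], [0.58, -0.2, 0.162]]
180 [[0.592, -0.2, 0.154], [0.59, -0.207, 0.151], [0.703, -0.443, 0.02]]
182 [[0.708, -0.423, 0.021], [0.701, -0.423, 0.022], [0.698, -0.432, 0.019]]
184 [[0.701, -0.408, 0.022], [0.699, -0.419, 0.017], [0.69, -0.415, 0.021]]
186 [[0.697, -0.399, 0.02], [0.694, -0.408, 0.016], [0.689, -0.412, 0.015]]
188 [[0.694, -0.394, 0.016], [0.685, -0.389, 0.02], [0.681, -0.396, 0.017]]
190 [[0.613, -0.236, 0.102], [0.606, -0.235, 0.103], [0.601, -0.237, 0.103]]
192 [[0.604, -0.218, 0.106], [0.599, -0.221, 0.105], [0.594, -0.224, 0.105]]
194 [[0.599, -0.208, 0.106], [0.593, -0.207, 0.107], [0.59, -0.214, 0.104]]
196 [[0.594, -0.196, 0.106], [0.587, -0.196, 0.108], [0.585, -0.204, 0.104]]
198 [[0.591, -0.191, 0.103], [0.586, -0.193, 0.103], [0.583, -0.198, 0.101]]
[ 0.59389364 -0.21059728  0.1194933 ]
```

The side-view depth puts the fingertips at about 0.15 m, but the reported TCP is 0.119 m and creeping. I'll look into this disagreement before pressing.

Run:
```python
from h import *
for i in range(4):
    s=sensors.state(); print(s['time'],s['ee_pos'].round(4),s['joint_pos'].round(4),s['dq'].round(3),s['ft_force'].round(1),s['finger_gap'])
    f=optics.grab_frame('side')
    z=[back(f,(u,v))[2] for v in (176,178,180,182,184) for u in (242,243)]; print(np.round(z,3))
save('s5.png',f['pixels'][100:240,190:330],4)
```

```text
3.15 [ 0.5939 -0.2106  0.1195] [-0.3889  0.5353  1.7201 -0.      0.8843  0.5584] [ 0.001 -0.008  0.002 -0.001 -0.003  0.002] [-0.2 -0.5 -0.2] 5.725872134604791e-05
[0.166 0.168 0.162 0.162 0.153 0.016 0.017 0.019 0.021 0.02 ]
3.2 [ 0.594  -0.2106  0.1196] [-0.3888  0.535   1.7201 -0.      0.8841  0.5585] [ 0.002  0.001  0.002  0.    -0.004  0.002] [ 0.7 -1.3 -0.4] 0.0010205886188212057
[0.166 0.167 0.16  0.162 0.151 0.017 0.024 0.018 0.02  0.021]
3.25 [ 0.5939 -0.2105  0.1195] [-0.3888  0.535   1.7203 -0.      0.884   0.5585] [ 0.     0.001  0.004 -0.    -0.003  0.002] [-0.1  0.3  0.7] 0.0027116072035565774
[0.165 0.166 0.159 0.16  0.151 0.018 0.018 0.02  0.016 0.02 ]
3.3 [ 0.5938 -0.2104  0.1194] [-0.3887  0.5352  1.7206  0.      0.8838  0.5585] [ 0.002  0.004  0.007 -0.002 -0.003 -0.001] [ 0.5  0.3 -0.5] -0.004127755305015164
[0.163 0.167 0.162 0.16  0.153 0.152 0.018 0.022 0.022 0.02 ]
```

View pics/s5.png

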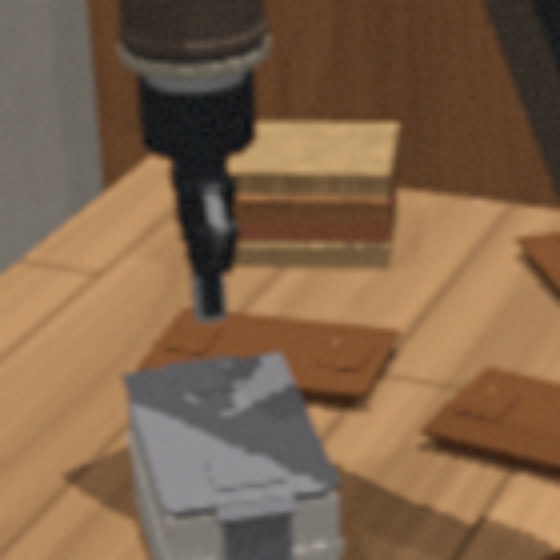

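Settled, and the picture consistently shows about 30 mm more height than the pose reports. I'll descend in guarded steps, relying on the force and the pictures.

move_arm(
  deltas=[
    {"dp":[0,0,0.003],"rotation":[0,0,0],"grip":255},
    {"dp":[0,0,0.003],"rotation":[0,0,0],"grip":255},
    {"dp":[0,0,0.003],"rotation":[0,0,0],"grip":255},
    {"dp":[0,0,0.0],"rotation":[0,0,0],"grip":255},
    {"dp":[0,0,0],"rotation":[0,0,0],"grip":255},
  ],
)

```text
time: 3.85
ee_pos: [0.593, -0.2101, 0.1088]
eef_rot: [3.141, 0.0, -0.947]
ft_force: [-0.3, 0.6, -0.1]
finger_gap: -0.0
```

move_arm(
  deltas=[
    {"dp":[0,0,0.003],"rotation":[0,0,0],"grip":255},
    {"dp":[0,0,0.002],"rotation":[0,0,0],"grip":255},
    {"dp":[0,0,0],"rotation":[0,0,0],"grip":255},
    {"dp":[0,0,0.0],"rotation":[0,0,0],"grip":255},
    {"dp":[0,0,0],"rotation":[0,0,0],"grip":255},
  ],
)

```text
time: 4.35
ee_pos: [0.5931, -0.2102, 0.1041]
eef_rot: [-3.142, -0.0, -0.947]
ft_force: [0.1, -0.6, 1.1]
finger_gap: 0.0
```

```bash
cat > look.py <<'E'
from h import *
import sys
f=optics.grab_frame('side'); g=optics.grab_frame('top')
a=cv2.resize(f['pixels'][150:270,190:320],(520,480),interpolation=cv2.INTER_CUBIC)
save(sys.argv[1],a); s=sensors.state(); print(s['time'],s['ee_pos'].round(4),s['ft_force'].round(1))
for v in range(178,206,2): print(v,[back(f,(u,v))[2].round(3) for u in (239,241,243,245,247)])
E
python3 look.py s6.png
```

```text
4.45 [ 0.5932 -0.2102  0.1041] [-0.2 -0.1  0. ]
178 [np.float64(0.161), np.float64(0.162), np.float64(0.161), np.float64(0.159), np.float64(0.02)]
180 [np.float64(0.156), np.float64(0.156), np.float64(0.157), np.float64(0.155), np.float64(0.017)]
182 [np.float64(0.148), np.float64(0.152), np.float64(0.149), np.float64(0.149), np.float64(0.017)]
184 [np.float64(0.141), np.float64(0.146), np.float64(0.141), np.float64(0.14), np.float64(0.018)]
186 [np.float64(0.022), np.float64(0.018), np.float64(0.016), np.float64(0.771), np.float64(0.018)]
188 [np.float64(0.019), np.float64(0.017), np.float64(0.016), np.float64(0.018), np.float64(0.017)]
190 [np.float64(0.101), np.float64(0.101), np.float64(0.1), np.float64(0.103), np.float64(0.103)]
192 [np.float64(0.107), np.float64(0.107), np.float64(0.105), np.float64(0.106), np.float64(0.108)]
194 [np.float64(0.105), np.float64(0.104), np.float64(0.108), np.float64(0.105), np.float64(0.104)]
196 [np.float64(0.106), np.float64(0.107), np.float64(0.106), np.float64(0.105), np.float64(0.105)]
198 [np.float64(0.771), np.float64(0.101), np.float64(0.101), np.float64(0.102), np.float64(0.101)]
200 [np.float64(0.101), np.float64(0.103), np.float64(0.102), np.float64(0.101), np.float64(0.101)]
202 [np.float64(0.105), np.float64(0.102), np.float64(0.101), np.float64(0.101), np.float64(0.105)]
204 [np.float64(0.103), np.float64(0.101), np.float64(0.101), np.float64(0.101), np.float64(0.108)]
```

View pics/s6.png

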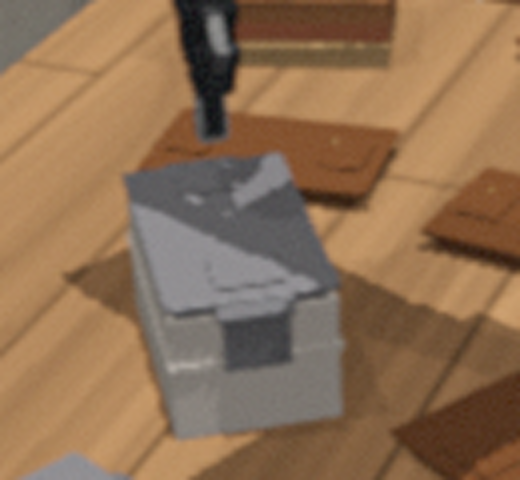

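Clear of contact: the fingertips are at row 185 against the pad at about row 194, so roughly 30 mm are left. I'll continue, guarded.

move_arm(
  deltas=[
    {"dp":[0,0,0.004],"rotation":[0,0,0],"grip":255},
    {"dp":[0,0,0.004],"rotation":[0,0,0],"grip":255},
    {"dp":[0,0,0.004],"rotation":[0,0,0],"grip":255},
    {"dp":[0,0,0.004],"rotation":[0,0,0],"grip":255},
    {"dp":[0,0,0],"rotation":[0,0,0],"grip":255},
  ],
)

```text
time: 4.95
ee_pos: [0.5927, -0.21, 0.0872]
eef_rot: [3.141, 0.001, -0.947]
ft_force: [0.1, 0.8, -0.1]
finger_gap: -0.002
```

```bash
python3 look.py s7.png
```

```text
5.05 [ 0.593  -0.2101  0.0878] [-0.6  0.3  0. ]
178 [np.float64(0.17), np.float64(0.175), np.float64(0.171), np.float64(0.171), np.float64(0.17)]
180 [np.float64(0.155), np.float64(0.159), np.float64(0.157), np.float64(0.157), np.float64(0.016)]
182 [np.float64(0.147), np.float64(0.15), np.float64(0.149), np.float64(0.151), np.float64(0.017)]
184 [np.float64(0.143), np.float64(0.146), np.float64(0.141), np.float64(0.142), np.float64(0.017)]
186 [np.float64(0.134), np.float64(0.139), np.float64(0.139), np.float64(0.14), np.float64(0.017)]
188 [np.float64(0.133), np.float64(0.134), np.float64(0.131), np.float64(0.13), np.float64(0.019)]
190 [np.float64(0.105), np.float64(0.124), np.float64(0.123), np.float64(0.121), np.float64(0.102)]
192 [np.float64(0.108), np.float64(0.106), np.float64(0.105), np.float64(0.105), np.float64(0.108)]
194 [np.float64(0.104), np.float64(0.105), np.float64(0.104), np.float64(0.105), np.float64(0.105)]
196 [np.float64(0.105), np.float64(0.104), np.float64(0.104), np.float64(0.106), np.float64(0.105)]
198 [np.float64(0.103), np.float64(0.103), np.float64(0.103), np.float64(0.102), np.float64(0.103)]
200 [np.float64(0.103), np.float64(0.104), np.float64(0.103), np.float64(0.104), np.float64(0.102)]
202 [np.float64(0.103), np.float64(0.104), np.float64(0.101), np.float64(0.102), np.float64(0.101)]
204 [np.float64(0.103), np.float64(0.104), np.float64(0.103), np.float64(0.103), np.float64(0.104)]
```

View pics/s7.png

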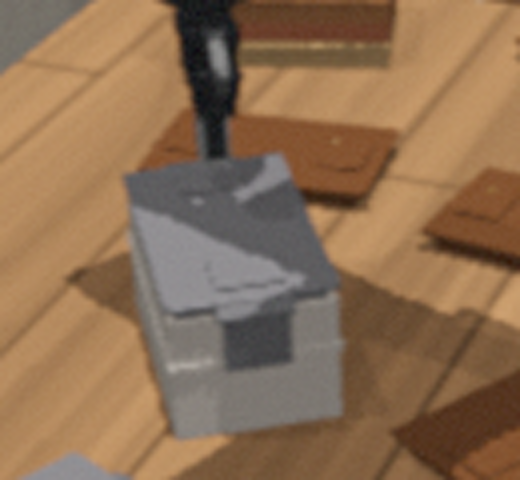

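Fingertips now at about 0.120 m (row 190), so about 14 mm above the pad.

move_arm(
  deltas=[
    {"dp":[0,0,0.003],"rotation":[0,0,0],"grip":255},
    {"dp":[0,0,0.003],"rotation":[0,0,0],"grip":255},
    {"dp":[0,0,0.003],"rotation":[0,0,0],"grip":255},
    {"dp":[0,0,0.0],"rotation":[0,0,0],"grip":255},
    {"dp":[0,0,0],"rotation":[0,0,0],"grip":255},
  ],
)

```text
time: 5.55
ee_pos: [0.593, -0.2101, 0.0789]
eef_rot: [3.141, 0.0, -0.947]
ft_force: [-0.2, -0.2, 1.1]
finger_gap: -0.0
```

move_arm(
  deltas=[
    {"dp":[0,0,0.001],"rotation":[0,0,0],"grip":255},
    {"dp":[0,0,0.001],"rotation":[0,0,0],"grip":255},
    {"dp":[0,0,0.001],"rotation":[0,0,0],"grip":255},
    {"dp":[0,0,0.0],"rotation":[0,0,0],"grip":255},
    {"dp":[0,0,0],"rotation":[0,0,0],"grip":255},
  ],
)

```text
time: 6.05
ee_pos: [0.5931, -0.2101, 0.076]
eef_rot: [3.142, 0.0, -0.947]
ft_force: [-0.2, -0.4, -0.5]
finger_gap: 0.0
```

move_arm(
  deltas=[
    {"dp":[0,0,0.001],"rotation":[0,0,0],"grip":255},
    {"dp":[0,0,0.001],"rotation":[0,0,0],"grip":255},
    {"dp":[0,0,0.0],"rotation":[0,0,0],"grip":255},
    {"dp":[0,0,0.0],"rotation":[0,0,0],"grip":255},
    {"dp":[0,0,0],"rotation":[0,0,0],"grip":255},
  ],
)

```text
time: 6.55
ee_pos: [0.5931, -0.2102, 0.074]
eef_rot: [3.142, -0.0, -0.947]
ft_force: [-0.8, 0.1, -0.2]
finger_gap: 0.003
```

move_arm(
  deltas=[
    {"dp":[0,0,0.001],"rotation":[0,0,0],"grip":255},
    {"dp":[0,0,0.001],"rotation":[0,0,0],"grip":255},
    {"dp":[0,0,0.0],"rotation":[0,0,0],"grip":255},
    {"dp":[0,0,0.0],"rotation":[0,0,0],"grip":255},
    {"dp":[0,0,0],"rotation":[0,0,0],"grip":255},
  ],
)

```text
time: 7.05
ee_pos: [0.5932, -0.2101, 0.0721]
eef_rot: [-3.141, -0.0, -0.947]
ft_force: [0.3, 0.2, 4.1]
finger_gap: 0.001
```

```bash
python3 look.py s8.png | sed -n '1p;6,12p'
```

```text
7.15 [ 0.5932 -0.2101  0.0721] [-0.   1.3  3.7]
186 [np.float64(0.136), np.float64(0.139), np.float64(0.133), np.float64(0.136), np.float64(0.016)]
188 [np.float64(0.131), np.float64(0.133), np.float64(0.129), np.float64(0.13), np.float64(0.018)]
190 [np.float64(0.124), np.float64(0.13), np.float64(0.126), np.float64(0.124), np.float64(0.102)]
192 [np.float64(0.115), np.float64(0.12), np.float64(0.116), np.float64(0.771), np.float64(0.114)]
194 [np.float64(0.102), np.float64(0.111), np.float64(0.111), np.float64(0.111), np.float64(0.106)]
196 [np.float64(0.105), np.float64(0.105), np.float64(0.103), np.float64(0.104), np.float64(0.105)]
198 [np.float64(0.104), np.float64(0.102), np.float64(0.103), np.float64(0.104), np.float64(0.103)]
```

View pics/s8.png

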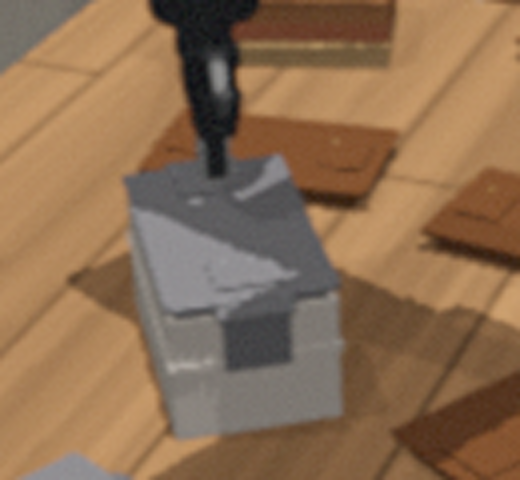

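Contact on the pad at reported z≈0.0725 with 4 N, at (244,194) in the image. Pressing on by about 9 mm.

move_arm(
  deltas=[
    {"dp":[0,0,0.001],"rotation":[0,0,0],"grip":255},
    {"dp":[0,0,0.001],"rotation":[0,0,0],"grip":255},
    {"dp":[0,0,0.001],"rotation":[0,0,0],"grip":255},
    {"dp":[0,0,0.0],"rotation":[0,0,0],"grip":255},
    {"dp":[0,0,0],"rotation":[0,0,0],"grip":255},
  ],
)

```text
time: 7.65
ee_pos: [0.5929, -0.2102, 0.0688]
eef_rot: [3.141, 0.0, -0.947]
ft_force: [1.6, -0.1, -0.2]
finger_gap: -0.001
```

move_arm(
  deltas=[
    {"dp":[0,0,0.001],"rotation":[0,0,0],"grip":255},
    {"dp":[0,0,0.001],"rotation":[0,0,0],"grip":255},
    {"dp":[0,0,0.001],"rotation":[0,0,0],"grip":255},
    {"dp":[0,0,0.0],"rotation":[0,0,0],"grip":255},
    {"dp":[0,0,0],"rotation":[0,0,0],"grip":255},
  ],
)

```text
time: 8.15
ee_pos: [0.5931, -0.2101, 0.066]
eef_rot: [3.142, 0.0, -0.947]
ft_force: [0.2, -0.1, -0.8]
finger_gap: 0.002
```

move_arm(
  deltas=[
    {"dp":[0,0,0.001],"rotation":[0,0,0],"grip":255},
    {"dp":[0,0,0.001],"rotation":[0,0,0],"grip":255},
    {"dp":[0,0,0.0005],"rotation":[0,0,0],"grip":255},
    {"dp":[0,0,0.0],"rotation":[0,0,0],"grip":255},
    {"dp":[0,0,0],"rotation":[0,0,0],"grip":255},
  ],
)

```text
time: 8.65
ee_pos: [0.5933, -0.2102, 0.065]
eef_rot: [-3.141, -0.001, -0.947]
ft_force: [-6.3, 2.9, 22.9]
finger_gap: 0.003
```

move_arm(
  deltas=[
    {"dp":[0,0,0.0005],"rotation":[0,0,0],"grip":255},
    {"dp":[0,0,0],"rotation":[0,0,0],"grip":255},
    {"dp":[0,0,0],"rotation":[0,0,0],"grip":255},
    {"dp":[0,0,0.0],"rotation":[0,0,0],"grip":255},
    {"dp":[0,0,0],"rotation":[0,0,0],"grip":255},
  ],
)

```text
time: 9.15
ee_pos: [0.5933, -0.2102, 0.0648]
eef_rot: [-3.141, -0.001, -0.947]
ft_force: [-7.7, 3.4, 29.4]
finger_gap: 0.002
```

```bash
python3 look.py s9.png | sed -n '1p;6,12p'
```

```text
9.25 [ 0.5933 -0.2102  0.0648] [-7.7  3.6 28.8]
186 [np.float64(0.149), np.float64(0.15), np.float64(0.146), np.float64(0.149), np.float64(0.145)]
188 [np.float64(0.128), np.float64(0.132), np.float64(0.131), np.float64(0.132), np.float64(0.017)]
190 [np.float64(0.124), np.float64(0.129), np.float64(0.127), np.float64(0.125), np.float64(0.098)]
192 [np.float64(0.116), np.float64(0.12), np.float64(0.12), np.float64(0.118), np.float64(0.115)]
194 [np.float64(0.109), np.float64(0.112), np.float64(0.113), np.float64(0.116), np.float64(0.109)]
196 [np.float64(0.096), np.float64(0.107), np.float64(0.106), np.float64(0.104), np.float64(0.101)]
198 [np.float64(0.099), np.float64(0.098), np.float64(0.095), np.float64(0.097), np.float64(0.098)]
```

View pics/s9.png

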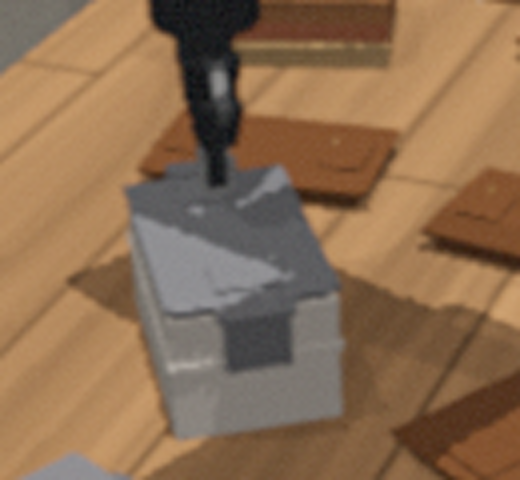

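The far end has snapped and bottomed: depth near the pad is about 0.097 and the force rose sharply to 29 N. The far edge has visibly dropped below its clip. I'll lift and go to the other pad.

move_arm(
  deltas=[
    {"dp":[0,0,-0.003],"rotation":[0,0,0],"grip":255},
    {"dp":[0,0,-0.012],"rotation":[0,0,0],"grip":255},
    {"dp":[0,0,-0.02],"rotation":[0,0,0],"grip":255},
    {"dp":[-0.02,0,0],"rotation":[0,0,0],"grip":255},
    {"dp":[-0.03,0,0],"rotation":[0,0,0],"grip":255},
  ],
)

```text
time: 9.75
ee_pos: [0.565, -0.1703, 0.0992]
eef_rot: [-3.14, -0.002, -0.948]
ft_force: [-0.3, 0.1, 0.9]
finger_gap: 0.002
```

move_arm(
  deltas=[
    {"dp":[-0.03,0,0],"rotation":[0,0,0],"grip":255},
    {"dp":[-0.03,0,0],"rotation":[0,0,0],"grip":255},
    {"dp":[-0.02,0,0],"rotation":[0,0,0],"grip":255},
    {"dp":[0,0,0],"rotation":[0,0,0],"grip":255},
    {"dp":[0,0,0],"rotation":[0,0,0],"grip":255},
  ],
)

```text
time: 10.25
ee_pos: [0.5177, -0.1046, 0.0987]
eef_rot: [-3.141, -0.001, -0.946]
ft_force: [1.0, -0.3, 0.4]
finger_gap: -0.001
```

```bash
cat > look2.py <<'E'
from h import *
import sys
f=optics.grab_frame('side')
a=cv2.resize(f['pixels'][150:270,190:320],(650,600),interpolation=cv2.INTER_CUBIC)
save(sys.argv[1],a); s=sensors.state(); print(s['time'],s['ee_pos'].round(4),s['ft_force'].round(1))
def pr(X): 
    q=f['camera_matrix']@(f['R']@np.array(X)+f['t']); return q[:2]/q[2]
# height map along lid axis, by sampling pixels whose depth point falls in bins
P=np.array([[*back(f,(u,v))] for v in range(185,232) for u in range(220,276)])
d=np.array([.586,-.81]); r=P[:,:2]-[.556,-.153]; L=r@d; W=r@np.array([.81,.586])
for a in range(-95,95,19):
    k=(L*1000>=a)&(L*1000<a+19)&(P[:,2]>.085)&(P[:,2]<.115)&(abs(W)>.028)&(abs(W)<.05)
    print(a,k.sum(),np.median(P[k,2]).round(4) if k.any() else None)
E
python3 look2.py s10.png
```

```text
10.3 [ 0.5181 -0.105   0.0985] [ 0.1 -0.2  0.2]
-95 128 0.0961
-76 60 0.1015
-57 57 0.1003
-38 58 0.0998
-19 53 0.0989
0 49 0.0978
19 47 0.0963
38 45 0.0953
57 29 0.0948
76 25 0.0939
```

View pics/s10.png

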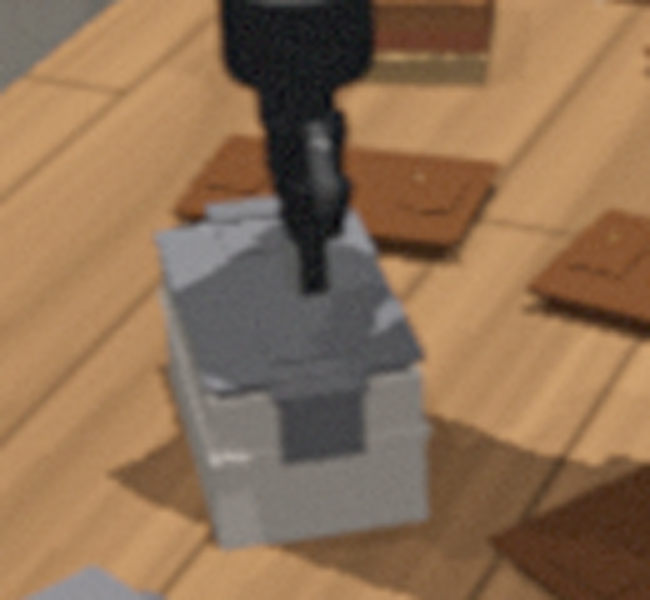

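The far end stays down (lid top 0.094, clip now showing above it) and the near end still rests on its clip at 0.1015. The fingers are above the near pad, so I'll press it.

move_arm(
  deltas=[
    {"dp":[-0.003,0,0.005],"rotation":[0,0,0],"grip":255},
    {"dp":[0,0,0.007],"rotation":[0,0,0],"grip":255},
    {"dp":[0,0,0.007],"rotation":[0,0,0],"grip":255},
    {"dp":[0,0,0.003],"rotation":[0,0,0],"grip":255},
    {"dp":[0,0,0],"rotation":[0,0,0],"grip":255},
  ],
)

```text
time: 10.8
ee_pos: [0.515, -0.1022, 0.0752]
eef_rot: [3.141, 0.001, -0.947]
ft_force: [-0.3, -0.2, -0.6]
finger_gap: -0.0
```

move_arm(
  deltas=[
    {"dp":[0,0,0.001],"rotation":[0,0,0],"grip":255},
    {"dp":[0,0,0.001],"rotation":[0,0,0],"grip":255},
    {"dp":[0,0,0.001],"rotation":[0,0,0],"grip":255},
    {"dp":[0,0,0.001],"rotation":[0,0,0],"grip":255},
    {"dp":[0,0,0],"rotation":[0,0,0],"grip":255},
  ],
)

```text
time: 11.3
ee_pos: [0.5155, -0.1022, 0.072]
eef_rot: [-3.141, -0.0, -0.947]
ft_force: [0.8, 0.0, 0.2]
finger_gap: 0.0
```

```bash
python3 look2.py s11.png
```

```text
11.35 [ 0.5155 -0.1022  0.0721] [0.9 0.8 0.3]
-95 131 0.0947
-76 62 0.1011
-57 63 0.1004
-38 54 0.099
-19 54 0.0984
0 43 0.0972
19 35 0.0961
38 30 0.0954
57 25 0.0948
76 22 0.0938
```

View pics/s11.png

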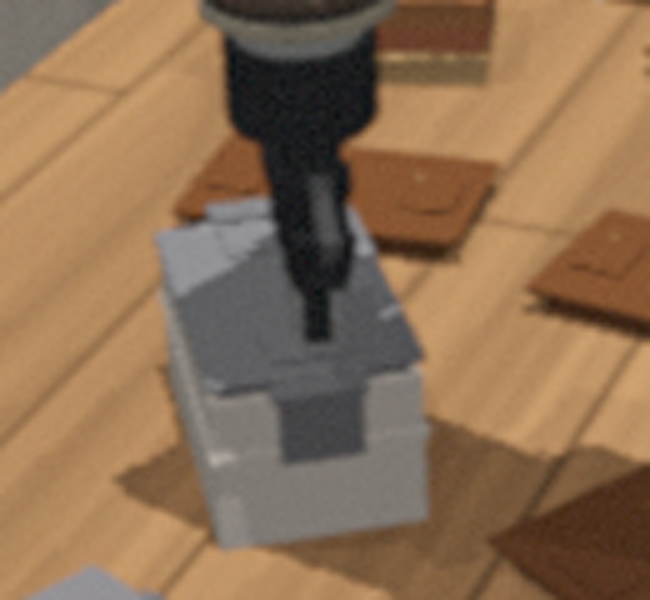

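The fingertips are just at the near pad (253,218).

move_arm(
  deltas=[
    {"dp":[0,0,0.001],"rotation":[0,0,0],"grip":255},
    {"dp":[0,0,0.001],"rotation":[0,0,0],"grip":255},
    {"dp":[0,0,0.001],"rotation":[0,0,0],"grip":255},
    {"dp":[0,0,0.001],"rotation":[0,0,0],"grip":255},
    {"dp":[0,0,0],"rotation":[0,0,0],"grip":255},
  ],
)

```text
time: 11.85
ee_pos: [0.5153, -0.1021, 0.0679]
eef_rot: [3.142, 0.0, -0.947]
ft_force: [0.3, 0.4, 0.1]
finger_gap: -0.003
```

move_arm(
  deltas=[
    {"dp":[0,0,0.001],"rotation":[0,0,0],"grip":255},
    {"dp":[0,0,0.001],"rotation":[0,0,0],"grip":255},
    {"dp":[0,0,0],"rotation":[0,0,0],"grip":255},
    {"dp":[0,0,0],"rotation":[0,0,0],"grip":255},
    {"dp":[0,0,0],"rotation":[0,0,0],"grip":255},
  ],
)

```text
time: 12.35
ee_pos: [0.5154, -0.1022, 0.066]
eef_rot: [3.142, 0.0, -0.947]
ft_force: [-0.1, 0.4, -0.2]
finger_gap: -0.001
```

move_arm(
  deltas=[
    {"dp":[0,0,0.001],"rotation":[0,0,0],"grip":255},
    {"dp":[0,0,0.001],"rotation":[0,0,0],"grip":255},
    {"dp":[0,0,0.0005],"rotation":[0,0,0],"grip":255},
    {"dp":[0,0,0],"rotation":[0,0,0],"grip":255},
    {"dp":[0,0,0],"rotation":[0,0,0],"grip":255},
  ],
)

```text
time: 12.85
ee_pos: [0.5154, -0.1022, 0.0637]
eef_rot: [-3.142, -0.0, -0.947]
ft_force: [-2.4, 0.8, 6.5]
finger_gap: -0.001
```

```bash
python3 look2.py s12.png
```

```text
12.9 [ 0.5154 -0.1022  0.0637] [-2.8  0.7  7.1]
-95 80 0.0927
-76 68 0.0929
-57 62 0.0933
-38 63 0.0933
-19 56 0.093
0 44 0.093
19 42 0.0933
38 27 0.0933
57 29 0.0934
76 27 0.0931
```

View pics/s12.png

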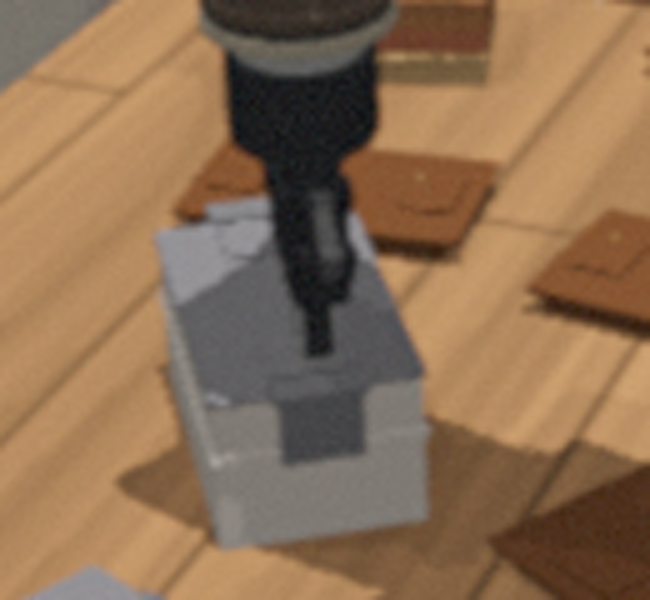

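The lid is level at 0.093 over its whole length, with both clips over it. One more firm millimetre here, then lift off and away.

move_arm(
  deltas=[
    {"dp":[0,0,0.001],"rotation":[0,0,0],"grip":255},
    {"dp":[0,0,0],"rotation":[0,0,0],"grip":255},
    {"dp":[0,0,0],"rotation":[0,0,0],"grip":255},
    {"dp":[0,0,-0.002],"rotation":[0,0,0],"grip":255},
    {"dp":[0,0,-0.01],"rotation":[0,0,0],"grip":255},
  ],
)

```text
time: 13.4
ee_pos: [0.5148, -0.102, 0.0742]
eef_rot: [3.141, 0.001, -0.947]
ft_force: [-0.4, 0.5, 0.0]
finger_gap: 0.001
```

move_arm(
  deltas=[
    {"dp":[0,0,-0.02],"rotation":[0,0,0],"grip":255},
    {"dp":[0,0,-0.03],"rotation":[0,0,0],"grip":255},
    {"dp":[0,0,-0.03],"rotation":[0,0,0],"grip":255},
    {"dp":[0,0,-0.03],"rotation":[0,0,0],"grip":255},
    {"dp":[0,0,-0.03],"rotation":[0,0,0],"grip":255},
  ],
)

```text
time: 13.9
ee_pos: [0.5152, -0.1021, 0.2163]
eef_rot: [-3.141, -0.0, -0.947]
ft_force: [0.9, -1.2, -1.0]
finger_gap: 0.002
```

move_arm(
  deltas=[
    {"dp":[0.03,0.02,0],"rotation":[0,0,0],"grip":255},
    {"dp":[0.03,0.02,0],"rotation":[0,0,0],"grip":255},
    {"dp":[0.03,0.02,0],"rotation":[0,0,0],"grip":255},
    {"dp":[0.03,0.02,0],"rotation":[0,0,0],"grip":255},
    {"dp":[0,0,0],"rotation":[0,0,0],"grip":255},
  ],
)

```text
time: 14.4
ee_pos: [0.5207, -0.2502, 0.215]
eef_rot: [3.141, -0.002, -0.95]
ft_force: [0.6, -0.3, 0.8]
finger_gap: -0.001
```

```bash
python3 look2.py s13.png
python3 - <<'E'
from h import *
f=optics.grab_frame('side'); save('s14.png',f['pixels'],1.4)
for (u,v) in ((203,283),(195,275),(215,285),(200,295)): print(back(f,(u,v)).round(3))
E
```

```text
14.45 [ 0.5204 -0.2481  0.2147] [-0.9  0.7  0.6]
-95 85 0.0928
-76 64 0.0932
-57 58 0.0933
-38 66 0.0928
-19 59 0.0931
0 57 0.093
19 57 0.0932
38 52 0.093
57 51 0.0929
76 50 0.0929
[0.507 0.172 0.101]
[0.536 0.155 0.102]
[0.476 0.174 0.106]
[0.492 0.21  0.102]
```

View pics/s13.png

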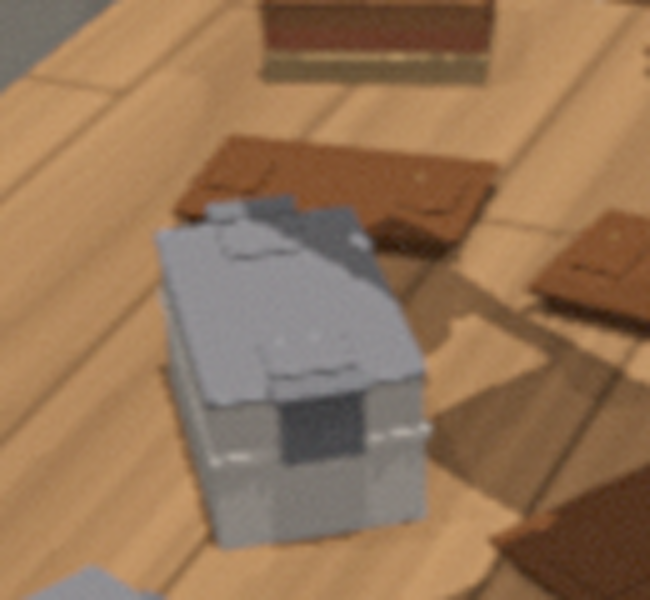

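View pics/s14.png

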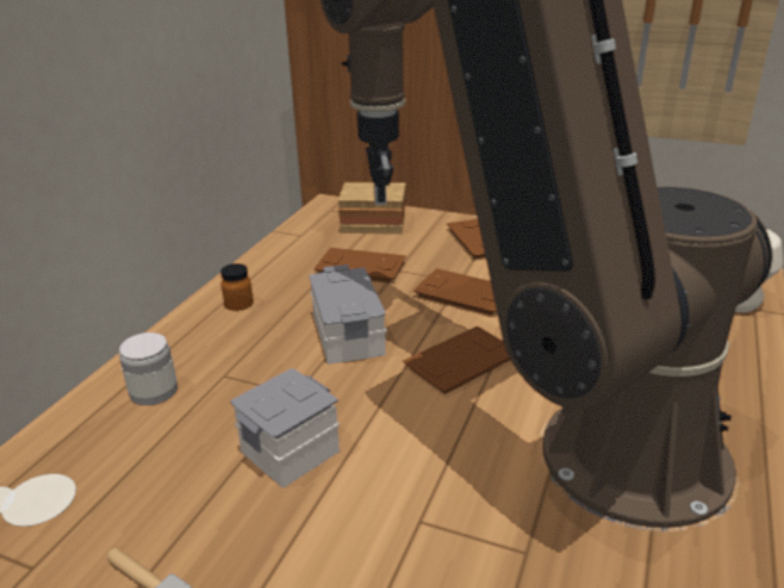

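The long tub's lid (250,205 px) lies level at 0.093 m with a clip standing over each end. The square lid (203,283) is unchanged at 0.102 m, and the arm is clear.

```bash
python3 -c "
from bench import ticket
print(ticket.sign_off())"
```

```text
the job is handed in; nothing more can be done
None
```

I closed the long tub and handed the job in after about 14.5 s. I pressed the far pad and then the near pad with shut fingers; each end went down past its clip.

**Last checks:**
- **Long tub lid:** after release, its top face measured level at 0.093 m over the whole length, against 0.094 m nominal. Both clips stood over it.
- **Square tub lid:** I never went near it, and it still lies loose at about 0.102 m.
- **Arm:** it was clear of everything, and the highest wrist force I saw was about 31 N.

**What disagreed:**
- **Fingertip height:** the reported tool height was about 33 mm lower than the camera depth and the actual contact showed. I went by the pictures and the force readings instead.
- **Far pad force:** while bottoming the far end I pressed with about 29 N, more than the roughly 12 N given for snapping it home.
- **Near pad force:** I read about 7 N there, then pressed one more millimetre without reading the force at its peak.

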